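Take the left-hand burr nut off the tablet mill

TASK

Free the mill's burr for cleaning: unscrew the brass wing nut, which has a left-hand thread, so turn it clockwise until it comes free, and never wrench or pull at it while the thread still holds or bears against the stop. Then lift it off and park it upright over the blue post in the parts tray, gently and right down on the tray floor, leaving everything else on the counter alone.

Things in the scene. Friction and masses are not known exactly. Their poses are not given: they have to be found in the camera images.
- nut_grip (a point): Brass wing nut on the mill, 56 mm tall, about 0.15 kg: round knurled collar (38 mm across, 29 mm high) with one upright flat wing on top, 12 mm thick, 44 mm long, 27 mm high, centred on the axis. This point: on the axis at mid-wing, 17 mm above the collar, 10 mm below the wing's top. z up along the axis; the wing runs along local y: pinch it across local x.
- nut_foot (a point): Centre of the nut's flat underside, 46 mm below nut_grip. The nut is open below: a bore 26 mm deep with two inner lugs. Left-hand thread: seen from above it comes undone CLOCKWISE, climbing 8 mm per turn. It comes free after 25 to 120 degrees of turning, different each time and not visible. Axes as nut_grip.
- mill: The tablet mill with burr and spindle; origin on the table straight below mill_top, z up. Its steel spindle, up into the nut, is locked, has a greased two-start left-hand thread and its tip 24 mm above mill_top. A threaded nut has under 1 mm of play; a free one lifts with hardly any force. Once free it can turn only some 25 degrees more before its lugs meet a solid stop, unless lifted.
- mill_top (a point): Tablet mill, fixed: white base 145 x 150 x 50 mm, round metal chamber 96 mm across, its rim 87 mm above the table. This point: on the spindle axis 90 mm above the table, where the nut's underside is when fully tight (it starts 0 to 3 mm above); z up. Only nut, spindle and burr (a steel disc 62 mm across under the nut, pressed up by a weak spring, 3 to 6 N) are higher.
- post_foot (a point): Foot of the blue parking post in the tray, on its axis at the tray's floor, z up. The post is 14 mm across, 24.5 mm tall above the floor, its top 4 mm tapered to 8 mm across. The nut's bore (18.4 mm at its narrowest) passes over it with 2 mm to spare all round; once down, the nut's underside rests on the tray's floor.
- tray: Steel parts tray, fixed, 130 x 130 mm, walls 16 mm high and 3 mm thick, floor 3 mm above the table, the post in its middle. Origin under its centre on the table, z up.
- amber_bottle: Bystander, to be left alone: small closed amber bottle with a white cap, 38 mm across, 75 mm tall. Origin: centre of its underside, z up.
- white_jar: Bystander, to be left alone: white jar with a blue cap, 60 mm across, 75 mm tall. Origin: centre of its underside, z up.
- pink_carton: Bystander, to be left alone: white and pink carton 110 x 50 x 35 mm, lying flat. Origin: centre of its underside, z up.
- yellow_carton: Bystander, to be left alone: yellow and green carton 50 x 75 x 60 mm. Origin: centre of its underside, z up.
- hopper: Bystander, to be left alone: the mill's clear plastic hopper, a funnel 84 mm across its mouth and 68 mm tall, taken off and set aside. Origin: centre of its underside, z up.
- brush: Bystander, to be left alone: wooden cleaning brush lying flat.
- mortar: Bystander, to be left alone: white ceramic mortar bowl, 90 mm across, 55 mm tall. Origin: centre of its underside, z up.
There are look-alikes about, which are no part of the job. Several things look just like the tray: the one meant starts farthest to the robot's left.

How it is judged:
On the way:
1. the nut is unscrewed and lifted clear of the spindle (its underside more than 28 mm above the fully tight height) (z of nut_foot in the frame of mill_top above 0.028 m), for 0.1 s.
At the end, for the whole second after the job is handed in: The nut stands upright (within 0.1 rad) over the post in the parts tray, within 6 mm of the post's axis, its underside within 3 mm of the tray's floor, at rest and released (horizontal distance between nut_foot and post_foot below 0.006 m and z of nut_foot in the frame of post_foot between -0.003 and 0.003 m and angle between nut_foot's own z axis and vertical below 0.1 rad and linear speed of nut below 0.02 m/s); the robot touches nothing.
It fails at once if the nut bears on the mill (its thread, stop or burr) with more than 25 N (thread forced, jammed or pulled) (contact force between nut and mill above 25 N).
It fails at once if the nut is pressed or dropped on the tray or its post with more than 50 N (contact force between nut and tray above 50 N).
It fails at once if a bystander is moved by more than 30 mm (distance of any of amber_bottle, white_jar, pink_carton, yellow_carton, hopper, brush, mortar from where it was at the start of the episode above 0.03 m).
It also fails if it takes over 61 s, if anything falls off the work surface, if the arm or the gripper's body presses on something with over 40 N, if the wrist force passes 120 N, or if a joint passes its speed limit or range.

ROBOT

A 7-joint arm with a two-finger parallel gripper is mounted at the origin on the work surface. World frame = base frame: x ahead of the robot, y to its left, z up, the work surface at z = 0. Lengths are in m, angles in rad, forces in N, time in s.
With the tool pointing down it reaches from about 0.4 to 0.875 m from the base axis. Payload 6.5 kg.
Tool frame: the origin (TCP) lies between the finger pads; the fingertips stand 19 mm ahead of it and the grasp point (between the pads) is the TCP; z points along the fingers, y is the direction in which the jaws open and shut (so a half turn about z gives the same grasp; the last joint's range is limited). The gripper opens to 88 mm and grips with 3 to 60 N. Pads are 18 mm wide; open, the fingers measure 123 mm over their backs; the gripper's body (75 mm by 187 mm) begins 45 mm behind the grasp point.
Start: joints at [1.21, 0.536, -0.004, 1.538, 0.003, 1.067, -0.071], TCP at [0.189, -0.622, 0.258] pointing down, gripper open.
Joint ranges: [-2.7, 2.7], [-0.37, 2.16], [-1.27, 1.26], [0.24, 2.4], [-1.31, 4.45], [0.19, 1.91], [-2.76, 2.76]. Speed limits (rad/s): [2.39, 2.39, 3.14, 3.14, 3.14, 3.14, 3.14].

INTERFACE

Orientations are given as a unit quaternion [x, y, z, w].
In Python, from bench import robot, vision gives the robot as it stands. Calls block until the motion is done:
- robot.goto(position, orientation): joint-space move of the TCP to a pose.
- robot.line_to(position, frame=None, max_speed=0.15, until_force=None): straight line of the TCP; frame=None keeps the orientation; max_speed is the mean speed in m/s. With until_force (N) it stops when the force on the tool has changed by that much, and returns True; else False.
- robot.goto_joints(angles): joint-space move.
- robot.set_gripper(opening): finger opening in m; the grip force is fixed at half the most; returns when the fingers have stopped.
- robot.sleep(seconds).
- robot.inverse_kinematics(position, orientation): joint angles nearest the present ones, or None.
- robot.read_state(): the state.
- vision.read_camera(name): name is "side" or "top" or "wrist"; returns a dict with "img" (384x512x3 uint8, red, green, blue), "mtx" (3x3 intrinsics, pixels), "view" (4x4, takes a point from world to camera coordinates); the wrist camera has in their place "mount" (4x4, takes a point from camera to tool coordinates, whose origin is the TCP and whose axes are the flange's). Camera axes: x right, y down, z forward; pixel columns grow to the right and rows downward; lengths in m; the calibration is good to about 2 mm. A picture is of the moment at which its call begins: read the wrist's pose just before it. There is no depth.
A pose or a line that the arm cannot do raises robot.Unreachable and nothing moves.
- robot.job_done(): hands the job in, once; it reports no verdict.
The state is a dict: "time_s": time; "joints": joint angles; "joint_vel": joint speeds; "joint_efforts": joint torques, N m; "eef_pos": TCP position; "tcp_rot": TCP orientation; "contact_force": force on the tool from outside, world axes, zero at the start; "torque": the same for the moment, N m; "finger_gap": finger opening in m.
Only numpy, scipy, OpenCV 4.12 (cv2) and the standard library are available. Lean on these libraries where they do the work, as an engineer would, in place of code of your own. Each camera call takes 0.05 s, during which the arm holds its last target.

## Working session

There is one attempt and no reset: what is moved stays moved. The work goes in short steps, each a Python script; the robot and the scene stay as the last script left them, time stands still between calls to the robot, and variables do not carry over. Pictures are saved under pics/ and viewed, and the job is handed in when it is done.

```bash
ls; mkdir -p pics
python3 - <<'E'
from bench import robot, vision
import cv2
for n in ("side","top","wrist"):
    s=robot.read_state()
    d=vision.read_camera(n); cv2.imwrite(f"pics/{n}0.png",d["img"][:,:,::-1])
    print(n,d["mtx"].tolist(),{k:v.tolist() for k,v in d.items() if k in("view","mount")})
print(s)
E
```

```text
pics
side [[373.74074697540954, 0.0, 249.2185783362583], [0.0, 373.74074697540954, 192.56880605532697], [0.0, 0.0, 1.0]] {'view': [[-0.9978496545947229, -0.06460093168740053, -0.0110809047605377, 0.5516157635237856], [-0.041654251469248026, 0.7555468734303241, -0.6537689541299727, 0.09751458512329356], [0.05060622649169711, -0.6519015582699442, -0.7566130901362264, 1.0879093529585484], [0.0, 0.0, 0.0, 1.0]]}
top [[460.8040814824922, 0.0, 263.1684085666866], [0.0, 460.8040814824922, 200.62926330953974], [0.0, 0.0, 1.0]] {'view': [[0.016125684010342384, -0.9998605079490522, 0.004350512505672577, -0.025865860468805294], [-0.9894143208394913, -0.01658449843057185, -0.1441674586359037, 0.5361359449205804], [0.1442194994892411, -0.001979660493567046, -0.9895437417878016, 1.4322420311955968], [0.0, 0.0, 0.0, 1.0]]}
wrist [[284.85176883526395, 0.0, 257.26317818195207], [0.0, 284.85176883526395, 190.2396469784789], [0.0, 0.0, 1.0]] {'mount': [[-0.00027796201904257446, -0.947008174053785, -0.32120934141526614, 0.08321414814498122], [0.9999998455331954, -0.00041783736189404745, 0.00036653174690
[... 154 characters left out ...]
: 0.1, 'joints': array([ 1.20983729,  0.53706725, -0.00445281,  1.53869561,  0.0025889 ,
        1.06730159, -0.07122016]), 'joint_vel': array([-0.0009501 , -0.0020087 ,  0.00078075, -0.00405514, -0.00025788,
       -0.00027165,  0.00039493]), 'joint_efforts': array([ 3.73391696e-03, -5.72075558e+01,  9.94106792e-01, -2.52229214e+01,
       -5.62584645e-02,  1.34429766e-02,  2.60395865e-05]), 'eef_pos': array([ 0.18869283, -0.6215003 ,  0.25697223]), 'tcp_rot': array([ 9.89154742e-01,  1.46875315e-01, -1.52953135e-04, -7.16890840e-04]), 'contact_force': array([-0.08340848,  0.17978514, -0.91682841]), 'torque': array([-0.01110919, -0.00323648,  0.01329698]), 'finger_gap': 0.08818105878896651}
```

View pics/side0.png

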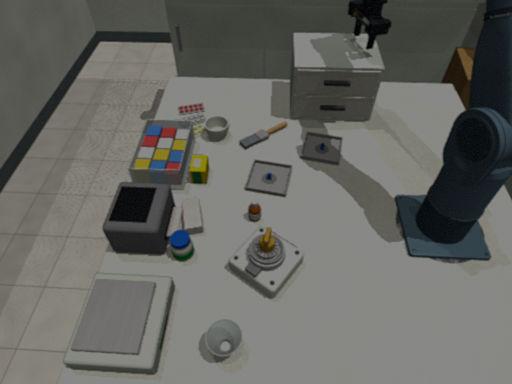

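View pics/top0.png

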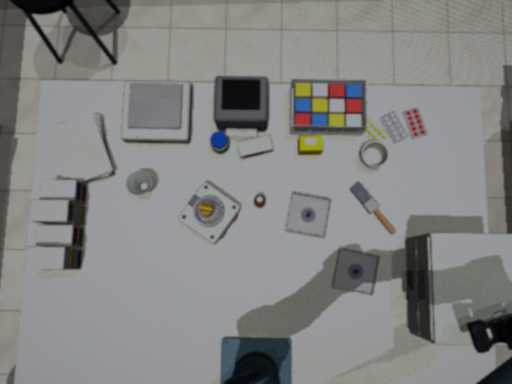

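View pics/wrist0.png

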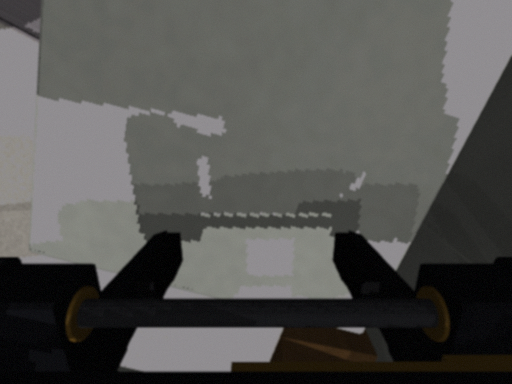

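Two trays look alike: top (308,214) / side (269,178), and top (356,271) / side (322,148). In the top view, image left is +y (the robot's left), so the one at (308,214) is meant. I'll enlarge it, and the mill too.

Run:
```python
import cv2,numpy as np
t=cv2.imread("pics/top0.png");s=cv2.imread("pics/side0.png")
a=cv2.resize(t[175:245,175:245],(400,400),interpolation=cv2.INTER_CUBIC)
b=cv2.resize(t[180:250,275:345],(400,400),interpolation=cv2.INTER_CUBIC)
cv2.imwrite("pics/ct.png",np.hstack([a,b]))
a=cv2.resize(s[220:290,230:300],(400,400),interpolation=cv2.INTER_CUBIC)
b=cv2.resize(s[145:215,235:305],(400,400),interpolation=cv2.INTER_CUBIC)
cv2.imwrite("pics/cs.png",np.hstack([a,b]))
```

```text
(no output)
```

View pics/ct.png

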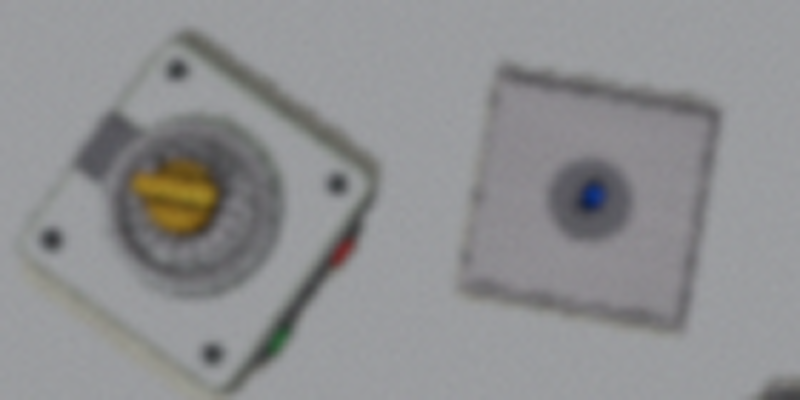

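View pics/cs.png

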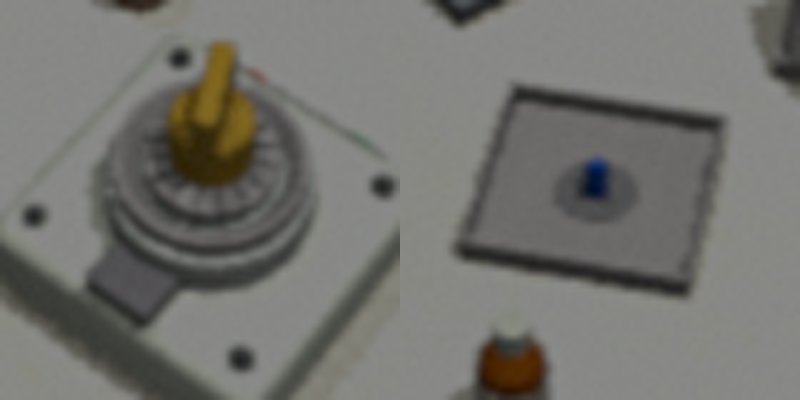

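Crop view: the wing's top runs from about (198.3,207) to (213,209.1) in the full top image, centred at about (205.8,208.2). The blue post's top is at (308.8,214), with its grey foot disc at (308.3,215).

```bash
cat > h.py <<'E'
import numpy as np, cv2
from scipy.spatial.transform import Rotation as R
def onplane(K,V,uv,z):
    K=np.array(K);V=np.array(V)
    d=np.linalg.inv(K)@np.array([uv[0],uv[1],1.]); Rm=V[:3,:3]; c=-Rm.T@V[:3,3]; d=Rm.T@d
    return c+d*(z-c[2])/d[2]
def wview(s,mount):
    T=np.eye(4);T[:3,:3]=R.from_quat(s["tcp_rot"]).as_matrix();T[:3,3]=s["eef_pos"]
    return np.linalg.inv(T@np.array(mount))
def down(yaw): # tool z down, tool y axis along world dir yaw+90deg ; tool x along yaw
    x=np.array([np.cos(yaw),np.sin(yaw),0]);z=np.array([0,0,-1.]);y=np.cross(z,x)
    return R.from_matrix(np.c_[x,y,z]).as_quat()
E
python3 - <<'E'
from h import *
from bench import robot,vision
t=vision.read_camera("top");s=vision.read_camera("side")
def T(uv,z):print("top",uv,onplane(t["mtx"],t["view"],uv,z).round(4))
def S(uv,z):print("side",uv,onplane(s["mtx"],s["view"],uv,z).round(4))
T((205.8,208.2),.1475);T((198.3,207),.1475);T((213,209.1),.1475)
S((269.2,227.9),.1475)
T((308.8,214),.0275);T((308.3,215),.003);S((269.5,173),.0275);S((269.3,178.25),.003)
T((259.5,200),.075)
st=robot.read_state(); print(R.from_quat(st["tcp_rot"]).as_matrix().round(3))
E
```

```text
top (205.8, 208.2) [0.4953 0.1518 0.1475]
top (198.3, 207) [0.4985 0.174  0.1475]
top (213, 209.1) [0.493  0.1305 0.1475]
side (269.2, 227.9) [0.4934 0.1397 0.1475]
top (308.8, 214) [ 0.4973 -0.164   0.0275]
top (308.3, 215) [ 0.4969 -0.1649  0.003 ]
side (269.5, 173) [ 0.4978 -0.1608  0.0275]
side (269.3, 178.25) [ 0.4977 -0.1607  0.003 ]
top (259.5, 200) [ 0.533  -0.0055  0.075 ]
[[ 0.957  0.291 -0.   ]
 [ 0.291 -0.957  0.001]
 [-0.    -0.001 -1.   ]]
```

Run:
```python
from h import *
from bench import robot,vision
for y0 in (82.8,-97.2):
  for dy in (0,-60,-120,-150):
    j=robot.inverse_kinematics([.495,.150,.145],down(np.radians(y0+dy)))
    print(y0,dy,None if j is None else np.round(j,2))
for y in (82,-97,0,-60,170): 
    j=robot.inverse_kinematics([.497,-.162,.06],down(np.radians(y))); print(y,None if j is None else np.round(j,2))
```

```text
82.8 0 [ 0.32  0.67 -0.93  1.93  0.7   0.9  -1.1 ]
82.8 -60 [ 0.07  0.55 -0.58  1.95  0.42  0.77 -1.92]
82.8 -120 [-0.93  0.58  0.72  2.01 -0.56  0.76 -2.09]
82.8 -150 [-1.15  0.77  1.09  2.01 -0.89  0.93 -2.32]
-97.2 0 [ 0.41  0.75 -1.08  1.93  0.81  0.98  1.95]
-97.2 -60 [ 0.41  0.75 -1.08  1.93  0.81  0.98  0.9 ]
-97.2 -120 [ 0.32  0.67 -0.94  1.93  0.7   0.9  -0.05]
-97.2 -150 [ 0.29  0.65 -0.88  1.94  0.66  0.87 -0.54]
82 [ 0.52  0.66 -0.38  1.97  0.42  0.58 -0.28]
-97 [ 0.02  0.65  0.27  2.   -0.33  0.53 -2.74]
0 [ 0.31  0.63 -0.1   1.98  0.12  0.53 -1.45]
-60 [ 0.13  0.64  0.13  1.99 -0.16  0.52 -2.25]
170 [ 0.66  0.71 -0.56  1.96  0.61  0.64  1.11]
```

Run:
```python
from h import *
from bench import robot,vision
robot.goto([.495,.150,.26],down(np.radians(-97.2)))
s=robot.read_state();d=vision.read_camera("wrist")
V=wview(s,d["mount"]);np.save("v1.npy",V)
print(s["time_s"],s["eef_pos"],s["joints"].round(2),s["contact_force"])
cv2.imwrite("pics/w1.png",d["img"][:,:,::-1])
p=V@np.array([.495,.15,.1475,1]);q=d["mtx"]@p[:3];print(q[:2]/q[2])
```

```text
3.1667 [0.49529013 0.14924696 0.25983971] [ 0.43  0.53 -1.07  1.84  0.52  1.09  2.18] [ 0.71377451  0.68384487 -0.78340018]
[256.81990245 193.92144745]
```

View pics/w1.png

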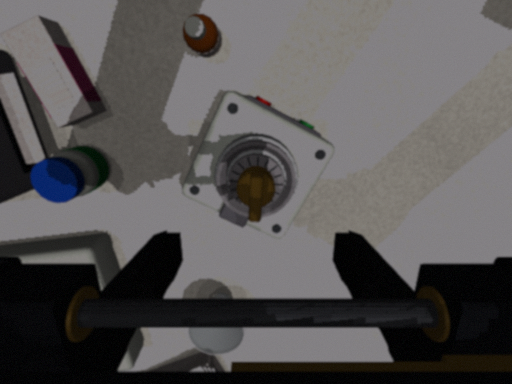

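The nut is in view, with the collar at about (255,186) and the wing's near end at (255,214). I'll enlarge it.

Run:
```python
import cv2,numpy as np
t=cv2.imread("pics/w1.png")
a=cv2.resize(t[140:230,205:305],(800,720)[:2],interpolation=cv2.INTER_CUBIC)[:600]
a=cv2.convertScaleAbs(a,alpha=1.7)
cv2.imwrite("pics/w1c.png",a)
```

```text
(no output)
```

View pics/w1c.png

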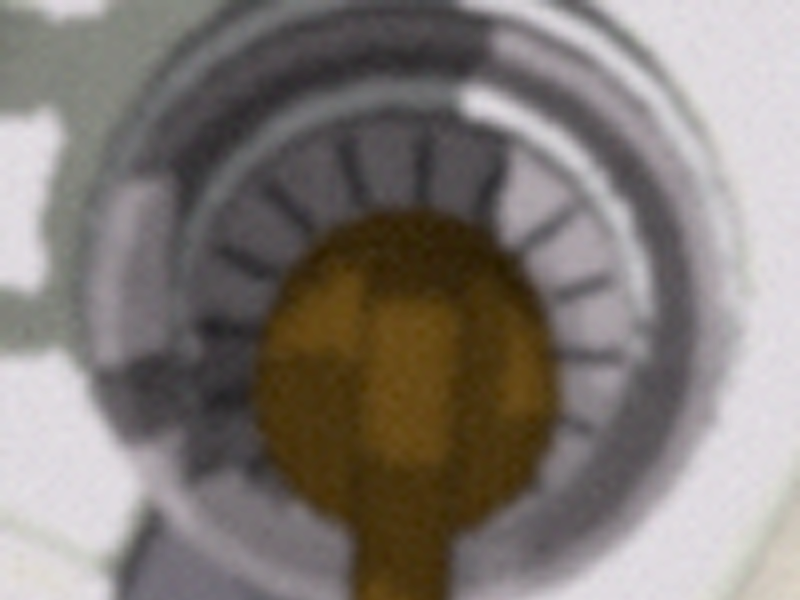

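Run:
```python
from h import *
V=np.load("v1.npy");K=[[284.85,0,257.26],[0,284.85,190.24],[0,0,1]]
import cv2
t=cv2.imread("pics/w1.png")
cv2.imwrite("pics/w1d.png",cv2.convertScaleAbs(cv2.resize(t[165:225,225:285],(600,600),interpolation=cv2.INTER_CUBIC),alpha=2.2))
a=onplane(K,V,(255.25,212.5),.1475);b=onplane(K,V,(256.5,181.25),.1475)
print(a,b,np.degrees(np.arctan2(*(a-b)[1::-1])))
# collar outline ellipse centre ~ (405/8+205, ?)
def P(p):
    q=V@np.array([*p,1]);q=np.array(K)@q[:3];return q[:2]/q[2]
# predicted features for candidate pose
for c,yaw in (((.495,.15),82.8),((.495,.148),85)):
  u=np.array([np.cos(np.radians(yaw)),np.sin(np.radians(yaw))])
  z0=.0915
  for s in(-.022,.022):
    print(c,s,"top",((P([*(np.array(c)+s*u),z0+.056])-[225,165])*10).round(), "bot",((P([*(np.array(c)+s*u),z0+.029])-[225,165])*10).round())
  for an in range(0,360,45): print(an,((P([c[0]+.019*np.cos(np.radians(an)),c[1]+.019*np.sin(np.radians(an)),z0+.029])-[225,165])*10).round())
```

```text
[0.49870322 0.16759006 0.1475    ] [0.49377088 0.13828834 0.1475    ] 80.44501474732722
(0.495, 0.15) -0.022 top [318.  49.] bot [318. -22.]
(0.495, 0.15) 0.022 top [319. 516.] bot [319. 406.]
0 [127. 221.]
45 [202. 341.]
90 [343. 377.]
135 [470. 309.]
180 [512. 174.]
225 [439.  49.]
270 [293.  10.]
315 [163.  83.]
(0.495, 0.148) -0.022 top [305.  27.] bot [306. -42.]
(0.495, 0.148) 0.022 top [325. 496.] bot [325. 388.]
0 [124. 202.]
45 [199. 323.]
90 [340. 359.]
135 [468. 290.]
180 [509. 154.]
225 [437.  28.]
270 [291. -10.]
315 [160.  63.]
```

View pics/w1d.png

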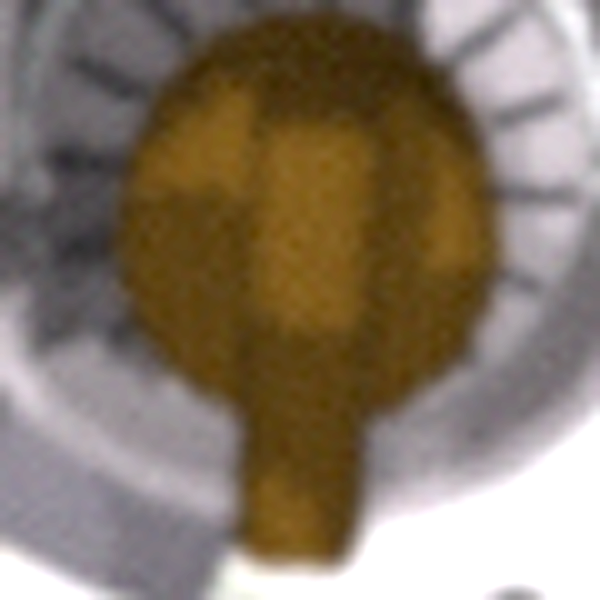

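The silhouette sits about 3–4 mm further in +y than I predicted. I'll fit a simple nut model (cylinder plus box) to the brass masks in all three views.

```bash
cat > fit.py <<'E'
from h import *
from scipy.optimize import minimize
SS=6
def mask(img,ctr,r=40):
    u0,v0=int(ctr[0])-r,int(ctr[1])-r
    c=cv2.resize(img[v0:v0+2*r,u0:u0+2*r],None,fx=SS,fy=SS,interpolation=cv2.INTER_CUBIC).astype(float)
    m=((c[...,0]-c[...,2])>0.45*c[...,0])&(c[...,0]>30)
    n,l,st,ce=cv2.connectedComponentsWithStats(m.astype(np.uint8))
    k=1+np.argmax(st[1:,4]); return (l==k).astype(np.uint8),(u0,v0)
def pts():
    a=np.linspace(0,2*np.pi,48,endpoint=False)
    cyl=np.array([[.019*np.cos(t),.019*np.sin(t),z] for z in(0,.029) for t in a])
    box=np.array([[x,y,z] for x in(-.006,.006) for y in(-.022,.022) for z in(.029,.056)])
    return cyl,box
def sil(K,V,p,shape,o):
    x,y,z,yaw=p; c,s=np.cos(yaw),np.sin(yaw)   # yaw = direction of wing (local y)
    Rm=np.array([[s,c,0],[-c,s,0],[0,0,1]])
    out=np.zeros(shape,np.uint8)
    for q in pts():
        w=q@Rm.T+[x,y,z]; cam=w@V[:3,:3].T+V[:3,3]; uv=cam@K.T; uv=uv[:,:2]/uv[:,2:]
        uv=((uv-o)+.5)*SS-.5
        cv2.fillConvexPoly(out,cv2.convexHull(np.round(uv*16).astype(np.int32)),1,shift=4)
    return out
def fit(obs,p0,free):
    p0=np.array(p0,float)
    def cost(d):
        p=p0.copy();p[free]+=d*np.array([.003,.003,.003,.1])[free]
        return sum((np.count_nonzero(sil(K,V,p,m.shape,o)!=m))/m.sum() for K,V,m,o in obs)
    n=len(free);S=np.vstack([np.zeros(n),np.eye(n)])
    r=minimize(cost,np.zeros(n),method="Nelder-Mead",options=dict(initial_simplex=S-.3))
    p=p0.copy();p[free]+=r.x*np.array([.003,.003,.003,.1])[free];return p,r.fun
E
python3 - <<'E'
from fit import *
from bench import robot,vision
p0=[.495,.152,.0915,np.radians(81)]
O={}
for n in("top","side","wrist"):
    s=robot.read_state();d=vision.read_camera(n);K=d["mtx"];V=d["view"] if n!="wrist" else wview(s,d["mount"])
    q=K@(V@[.495,.152,.12,1])[:3];q=q[:2]/q[2]
    m,o=mask(d["img"],q);O[n]=(K,V,m,o)
    cv2.imwrite(f"pics/m_{n}.png",m*255)
    print(n,q,m.sum()/36)
def pr(t,r): print(t,r[0][:3].round(4),np.degrees(r[0][3]).round(1),round(r[1],3))
pr("wrist",fit([O["wrist"]],p0,[0,1,3]))
pr("wrist+z",fit([O["wrist"]],p0,[0,1,2,3]))
pr("top",fit([O["top"]],p0,[0,1,3]))
pr("side",fit([O["side"]],p0,[0,1,3]))
pr("all",fit(list(O.values()),p0,[0,1,2,3]))
E
python3 -c "
import cv2,numpy as np
print(0)
cv2.imwrite('pics/mm.png',cv2.resize(np.hstack([cv2.imread(f'pics/m_{n}.png') for n in('top','side','wrist')]),(780,260)))"
```

```text
0Traceback (most recent call last):
  File "<stdin>", line 8, in <module>
  File "fit.py", line 9, in mask
    k=1+np.argmax(st[1:,4]); return (l==k).astype(np.uint8),(u0,v0)
        ~~~~~~~~~^^^^^^^^^^
    return _wrapfunc(a, 'argmax', axis=axis, out=out, **kwds)
    return bound(*args, **kwds)
ValueError: attempt to get argmax of an empty sequence
[ WARN:0@0.020] global loadsave.cpp:275 findDecoder imread_('pics/m_top.png'): can't open/read file: check file path/integrity
[ WARN:0@0.020] global loadsave.cpp:275 findDecoder imread_('pics/m_side.png'): can't open/read file: check file path/integrity
[ WARN:0@0.020] global loadsave.cpp:275 findDecoder imread_('pics/m_wrist.png'): can't open/read file: check file path/integrity
Traceback (most recent call last):
cv2.error: OpenCV(4.12.0) :-1: error: (-5:Bad argument) in function 'resize'
> Overload resolution failed:
>  - src data type = object is not supported
>  - Expected Ptr<cv::UMat> for argument 'src'
```

The gripper now blocks the top view, so I'll use the pictures I saved.

```bash
cat > cal.py <<'E'
from fit import *
from bench import robot,vision
E
python3 - <<'E'
from fit import *
from bench import robot,vision
p0=[.495,.152,.0915,np.radians(81)]
O={}
V1=np.load("v1.npy")
for n,f in(("top","top0"),("side","side0"),("wrist","w1")):
    d=vision.read_camera(n);K=d["mtx"];V=d["view"] if n!="wrist" else V1
    img=cv2.imread(f"pics/{f}.png")[:,:,::-1]
    q=K@(V@[.495,.152,.12,1])[:3];q=q[:2]/q[2]
    m,o=mask(img,q,30);O[n]=(K,V,m,o)
    print(n,q,m.sum()/36)
def pr(t,r): print(t,r[0][:3].round(4),np.degrees(r[0][3]).round(1),round(r[1],3)); return r[0]
pr("wrist",fit([O["wrist"]],p0,[0,1,3]))
pr("wrist+z",fit([O["wrist"]],p0,[0,1,2,3]))
pr("top",fit([O["top"]],p0,[0,1,3]))
pr("side",fit([O["side"]],p0,[0,1,3]))
p=pr("all",fit(list(O.values()),p0,[0,1,2,3]))
cv2.imwrite("pics/mm.png",np.hstack([cv2.resize(np.dstack([O[n][2]*255,sil(O[n][0],O[n][1],p,O[n][2].shape,O[n][3])*255,0*O[n][2]]),(266,266)) for n in O]))
E
```

```text
top [206.81017403 209.46701503] 134.58333333333334
side [268.05837626 238.4369398 ] 248.91666666666666
wrist [257.12388301 186.51804198] 1244.7777777777778
wrist [0.4977 0.1568 0.0915] 79.5 0.152
wrist+z [0.4982 0.1609 0.0748] 83.2 0.094
top [0.4974 0.1544 0.0915] 75.3 0.179
side [0.4979 0.1559 0.0915] 86.2 0.19
all [0.4979 0.1561 0.087 ] 84.9 0.511
```

View pics/mm.png

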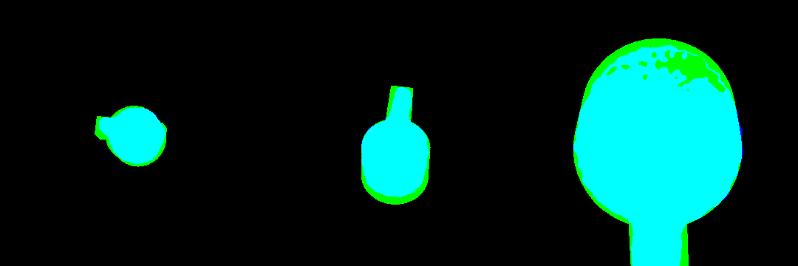

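```bash
sed -i 's/m=((c.*/m=((c[...,0]-c[...,2])>0.35*c[...,0])\&(c[...,0]>18)/; s/connectedComponentsWithStats(m.astype(np.uint8))/connectedComponentsWithStats(cv2.morphologyEx(m.astype(np.uint8),cv2.MORPH_CLOSE,np.ones((9,9))))/' fit.py
python3 - <<'E'
from fit import *
from bench import robot,vision
p0=[.497,.155,.0915,np.radians(81)]
O={}
V1=np.load("v1.npy")
for n,f in(("top","top0"),("side","side0"),("wrist","w1")):
    d=vision.read_camera(n);K=d["mtx"];V=d["view"] if n!="wrist" else V1
    img=cv2.imread(f"pics/{f}.png")[:,:,::-1]
    q=K@(V@[.495,.152,.12,1])[:3];q=q[:2]/q[2]
    m,o=mask(img,q,38);O[n]=(K,V,m,o)
def pr(t,r): print(t,r[0][:3].round(4),np.degrees(r[0][3]).round(1),round(r[1],3)); return r[0]
for z in (.0905,.0925):
  p0[2]=z
  pr("wrist",fit([O["wrist"]],p0,[0,1,3]))
pr("wrist+z",fit([O["wrist"]],p0,[0,1,2,3]))
pr("top",fit([O["top"]],p0,[0,1,3]))
pr("side",fit([O["side"]],p0,[0,1,3]))
p=pr("all",fit(list(O.values()),p0,[0,1,2,3]))
cv2.imwrite("pics/mm.png",np.hstack([cv2.resize(np.dstack([O[n][2]*255,sil(O[n][0],O[n][1],p,O[n][2].shape,O[n][3])*255,0*O[n][2]]),(266,266)) for n in O]))
E
```

```text
wrist [0.4974 0.1549 0.0905] 80.4 0.092
wrist [0.4974 0.1542 0.0925] 82.0 0.106
wrist+z [0.4981 0.1596 0.0785] 82.0 0.045
top [0.4974 0.1547 0.0925] 78.5 0.099
side [0.4983 0.1564 0.0925] 84.6 0.134
all [0.498  0.1556 0.0877] 83.3 0.32
```

View pics/mm.png

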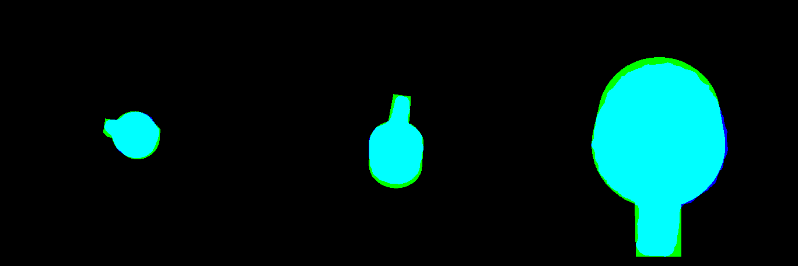

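The fit puts the nut axis at about (0.4975, 0.155) with the wing's direction at about 81°, consistent across the three views to about 2 mm. I'll descend with the fingertips just above the collar and check the centring before closing.

Run:
```python
from h import *
from bench import robot,vision
q=down(np.radians(-99))
robot.set_gripper(.034)
robot.line_to([.4975,.1545,.17],q,max_speed=.1)
s=robot.read_state();d=vision.read_camera("wrist");cv2.imwrite("pics/w2.png",d["img"][:,:,::-1])
print(s["time_s"],s["eef_pos"],s["contact_force"],s["finger_gap"])
np.save("v2.npy",wview(s,d["mount"]))
```

```text
5.525 [0.4978789  0.15474161 0.17055361] [-0.01303304 -0.82093216 -0.3339193 ] 0.0339241682176874
```

View pics/w2.png

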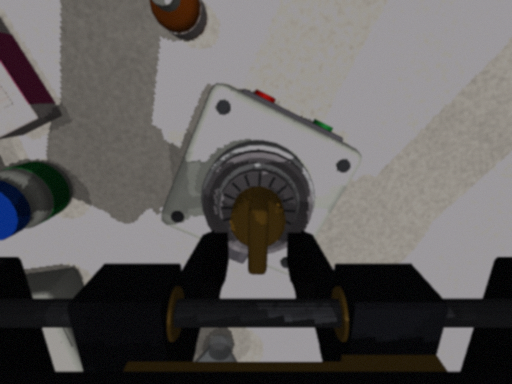

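The wing is at column ~258, and the inner finger edges at 227 and 289 have the same centre, so it is centred across the jaws. I'll enlarge it to check the yaw.

Run:
```python
from fit import *
t=cv2.imread("pics/w2.png")
cv2.imwrite("pics/w2c.png",cv2.convertScaleAbs(cv2.resize(t[175:280,205:310],(600,600),interpolation=cv2.INTER_CUBIC),alpha=2.2))
V=np.load("v2.npy");K=np.array([[284.85,0,257.26],[0,284.85,190.24],[0,0,1]])
q=K@(V@[.4975,.155,.12,1])[:3];q=q[:2]/q[2]
m,o=mask(t[:,:,::-1],q,60)
for z in(.0905,.092):
  r=fit([(K,V,m,o)],[.4975,.155,z,np.radians(81)],[0,1,3]);print(r[0],np.degrees(r[0][3]),r[1])
```

```text
[0.49710006 0.15489451 0.0905     1.4280706 ] 81.82241797185056 0.08119270944361544
[0.49693397 0.15406031 0.092      1.38258887] 79.2165067815912 0.09311269807432672
```

View pics/w2c.png

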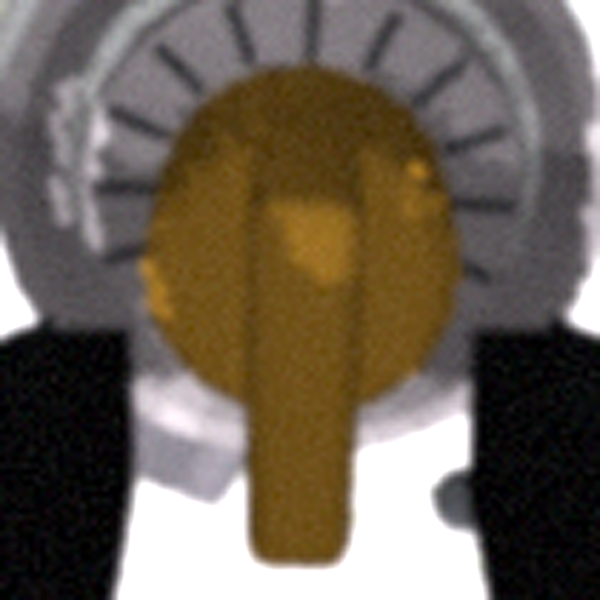

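Run:
```python
from h import *
from bench import robot,vision
q=down(np.radians(-99))
print(robot.line_to([.497,.1545,.144],q,max_speed=.03,until_force=4))
s=robot.read_state();print(s["time_s"],s["eef_pos"],s["contact_force"],s["torque"])
robot.set_gripper(.02)
d=vision.read_camera("wrist");cv2.imwrite("pics/w3.png",cv2.convertScaleAbs(cv2.resize(d["img"][180:340,177:337,::-1],(600,600),interpolation=cv2.INTER_CUBIC),alpha=2))
```

```text
False
6.5917 [0.49711573 0.15458801 0.14414366] [0.51786941 0.09950554 0.45540421] [ 0.1869299  -0.09418353  0.03013119]
```

View pics/w3.png

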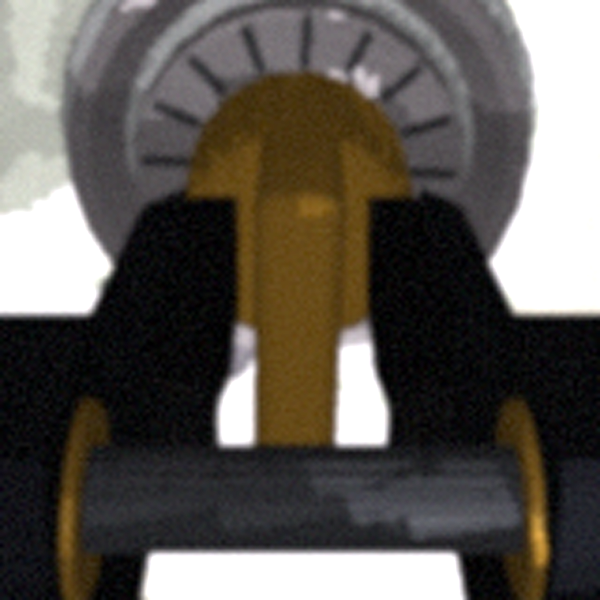

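The wing's centre is about 0.6 mm left of the jaw centre, so I'll shift and close, then look at the side load.

Run:
```python
from h import *
from bench import robot,vision
q=down(np.radians(-99))
robot.line_to([.4975,.1545,.144],q,max_speed=.03)
s=robot.read_state();f0=s["contact_force"];t0=s["torque"];print(s["eef_pos"],f0)
robot.set_gripper(.014)
s=robot.read_state();print(s["finger_gap"],s["contact_force"]-f0,s["torque"]-t0)
robot.set_gripper(.005)
s=robot.read_state();print(s["time_s"],s["eef_pos"],s["finger_gap"],s["contact_force"]-f0,s["torque"]-t0)
```

```text
[0.49755069 0.15447296 0.14400112] [0.20755661 0.1478866  0.27495051]
0.014039330025996272 [-3.66265062e-01  2.88173756e-04 -2.72146983e-01] [-0.01643304 -0.01584394  0.01450106]
7.8167 [0.49758501 0.15455291 0.14403291] 0.012111047170998002 [-0.39538966 -0.16333966 -1.18152008] [ 0.09552841 -0.10143316  0.04304052]
```

Run:
```python
from h import *
from bench import robot,vision
for a in (3,8):
    robot.line_to([.4975,.1545,.144+a/360*.008],down(np.radians(-99-a)),max_speed=.02)
    s=robot.read_state();x=R.from_quat(s["tcp_rot"]).as_matrix()[:,0]
    print(a,s["time_s"],s["eef_pos"].round(5),np.degrees(np.arctan2(x[1],x[0])).round(2),s["finger_gap"].round(4),s["contact_force"].round(2),s["torque"].round(3))
```

```text
Traceback (most recent call last):
AttributeError: 'float' object has no attribute 'round'
```

```bash
cat > st.py <<'E'
from h import *
from bench import robot,vision
def st(tag):
    s=robot.read_state();x=R.from_quat(s["tcp_rot"]).as_matrix()[:,0]
    print(tag,"t",round(s["time_s"],2),s["eef_pos"].round(5),np.degrees(np.arctan2(x[1],x[0])).round(2),round(s["finger_gap"],4),s["contact_force"].round(2),s["torque"].round(3),flush=True)
    return s
E
python3 - <<'E'
from st import *
st(3)
for a in (8,):
    robot.line_to([.4975,.1545,.144+a/360*.008],down(np.radians(-99-a)),max_speed=.02)
    st(a)
E
```

```text
3 t 8.07 [0.49749 0.15456 0.14408] -101.93 0.0118 [-0.68  1.3   0.51] [ 0.214 -0.067 -0.04 ]
8 t 8.32 [0.49746 0.15456 0.14417] -106.83 0.0119 [ 0.    0.03 -0.8 ] [ 0.227 -0.167 -0.031]
```

Run:
```python
from st import *
def rot(a,z0=.144):
    robot.line_to([.4975,.1545,z0+a/360*.008],down(np.radians(-99-a)),max_speed=.02)
for a in (14,20,26): rot(a); s=st(a)
a=26
hit=robot.line_to([.4975,.1545,.144+a/360*.008+.002],None,max_speed=.004,until_force=4)
st(("lift",hit))
if hit:
    rot(a); st("back")
```

```text
14 t 8.57 [0.49745 0.15457 0.14432] -112.75 0.0117 [ 0.42  0.99 -0.42] [ 0.202 -0.052 -0.017]
20 t 8.83 [0.49751 0.15452 0.14445] -118.72 0.0118 [-0.06  1.04 -0.57] [ 0.197 -0.05  -0.038]
26 t 9.09 [0.49751 0.15448 0.14455] -124.71 0.0119 [ 1.61  0.18 -0.01] [ 0.201 -0.114 -0.069]
('lift', True) t 9.36 [0.49746 0.15448 0.14448] -124.86 0.0115 [1.78 0.93 0.84] [ 0.218 -0.341  0.044]
back t 9.61 [0.49747 0.15448 0.14452] -124.97 0.0118 [ 0.24  1.84 -0.77] [ 0.192 -0.212  0.015]
```

```bash
cat >> st.py <<'E'
def rot(a,z0=.144,v=.02):
    robot.line_to([.4975,.1545,z0+a/360*.008],down(np.radians(-99-a)),max_speed=v)
def lift(a,z0=.144,n=4,dz=.0004,F=6,verbose=True):
    zb=robot.read_state(); z1=zb["eef_pos"][2]; f1=zb["contact_force"][2]
    for k in range(1,n+1):
        robot.line_to([.4975,.1545,z0+a/360*.008+k*dz],None,max_speed=.02)
        s=robot.read_state()
        if verbose: print("  lift",k,round((s["eef_pos"][2]-z1)*1e3,2),"mm dFz",round(s["contact_force"][2]-f1,2),round(s["time_s"],2),flush=True)
        if s["contact_force"][2]-f1<-F: return False
    return True
E
python3 - <<'E'
from st import *
print(lift(26)); rot(26); st("back")
E
```

```text
lift 1 0.16 mm dFz -4.39 9.86
  lift 2 0.38 mm dFz -10.26 10.11
False
back t 10.36 [0.49742 0.15446 0.14471] -125.0 0.0116 [ 1.14  1.44 -4.55] [ 0.344 -0.34   0.026]
```

The thread still holds: 0.4 mm of lift gave −10 N. I'll keep turning and test every 14° with a lower force limit.

Run:
```python
from st import *
a=26
while a<82:
    for _ in range(2): a+=7; rot(a); s=st(a)
    ok=lift(a,F=4,n=4)
    print("free",ok)
    if ok: break
    rot(a)
```

```text
33 t 10.63 [0.49716 0.15429 0.14482] -131.84 0.0114 [ 0.08 -0.16 -1.91] [ 0.061 -0.012 -0.009]
40 t 10.91 [0.49733 0.15446 0.14493] -138.73 0.0116 [-1.2   0.3  -1.48] [ 0.042  0.047 -0.002]
  lift 1 0.1 mm dFz -3.2 11.16
  lift 2 0.31 mm dFz -8.92 11.41
free False
47 t 11.93 [0.49759 0.15452 0.14519] -145.84 0.0117 [ 0.5  -0.38 -5.26] [ 0.17   0.015 -0.043]
54 t 12.21 [0.49775 0.1547  0.14542] -152.73 0.0119 [-0.   -0.4  -3.57] [ 0.198 -0.029 -0.072]
  lift 1 0.15 mm dFz -2.32 12.46
  lift 2 0.36 mm dFz -7.77 12.71
free False
61 t 13.23 [0.49731 0.15456 0.14558] -159.82 0.0115 [-0.35 -0.35 -2.06] [ 0.196  0.048 -0.051]
68 t 13.51 [0.49751 0.15476 0.1459 ] -166.72 0.0118 [-1.16  0.22  1.88] [ 0.209  0.218 -0.001]
  lift 1 0.13 mm dFz -1.35 13.76
  lift 2 0.51 mm dFz -0.35 14.01
  lift 3 0.84 mm dFz 0.14 14.26
  lift 4 1.17 mm dFz -1.91 14.51
free True
```

At 68° the lift is free: +1.17 mm with hardly any force. I'll continue in small steps.

Run:
```python
from st import *
a=68
z=.144+a/360*.008
ref=robot.read_state()["contact_force"][2]
ok=True
for k in (.0022,.003,.004,.006,.008):
    robot.line_to([.4975,.1545,z+k],None,max_speed=.01)
    s=st(k)
    if s["contact_force"][2]-ref<-5 : ok=False;print("held");break
if ok:
    print(robot.line_to([.4975,.1545,z+.045],None,max_speed=.04,until_force=8)); st("up")
```

```text
0.0022 t 14.76 [0.49742 0.15458 0.14769] -167.0 0.0118 [-2.48  1.53 -0.88] [0.57  0.305 0.028]
0.003 t 15.01 [0.49742 0.15453 0.14857] -167.0 0.0117 [-2.26  1.67 -0.23] [ 0.659  0.398 -0.092]
0.004 t 15.26 [0.4975  0.15449 0.14958] -167.0 0.0116 [-2.45  2.34 -0.96] [ 0.604  0.433 -0.006]
0.006 t 15.61 [0.49774 0.15448 0.15166] -167.0 0.0115 [-1.04  1.84 -0.97] [ 0.624  0.106 -0.004]
0.008 t 15.96 [0.4977  0.15447 0.15368] -167.0 0.0121 [-1.09  1.73 -0.23] [ 0.566 -0.018  0.028]
False
up t 17.03 [0.49732 0.1544  0.19027] -167.0 0.0117 [ 0.43 -0.9  -2.31] [ 0.049 -0.118 -0.021]
```

Free and clear: the nut is 44 mm up, with only its weight on the wrist. I'll carry it towards the tray and look at the post past the nut with the wrist camera.

Run:
```python
from st import *
q=down(np.radians(-167))
robot.line_to([.5,.10,.21],q,max_speed=.15)
robot.line_to([.55,-.163,.21],down(np.radians(-180)),max_speed=.2)
robot.sleep(.3)
s=st("view");d=vision.read_camera("wrist");V=wview(s,d["mount"]);np.save("v4.npy",V)
cv2.imwrite("pics/w4.png",d["img"][:,:,::-1])
q=d["mtx"]@(V@[.4972,-.164,.0275,1])[:3];print(q[:2]/q[2])
```

```text
view t 19.36 [ 0.55001 -0.16257  0.21007] -179.96 0.012 [ 0.   -0.07 -1.76] [ 0.067 -0.154  0.02 ]
[255.76095964 125.19263599]
```

View pics/w4.png

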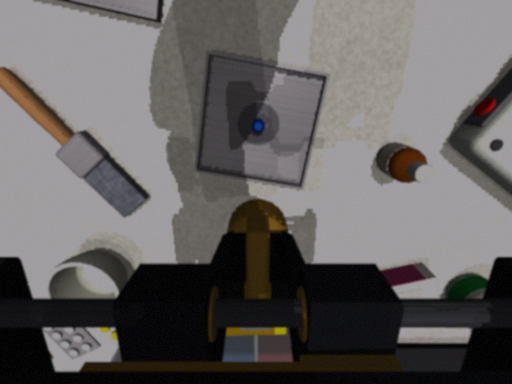

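The post's top is at about (258,126), with the grey disc around it. I'll enlarge it to refine the position.

Run:
```python
from h import *
t=cv2.imread("pics/w4.png")
c=t[96:156,228:288]
cv2.imwrite("pics/w4c.png",cv2.convertScaleAbs(cv2.resize(c,(600,600),interpolation=cv2.INTER_CUBIC),alpha=2.5))
```

```text
(no output)
```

View pics/w4c.png

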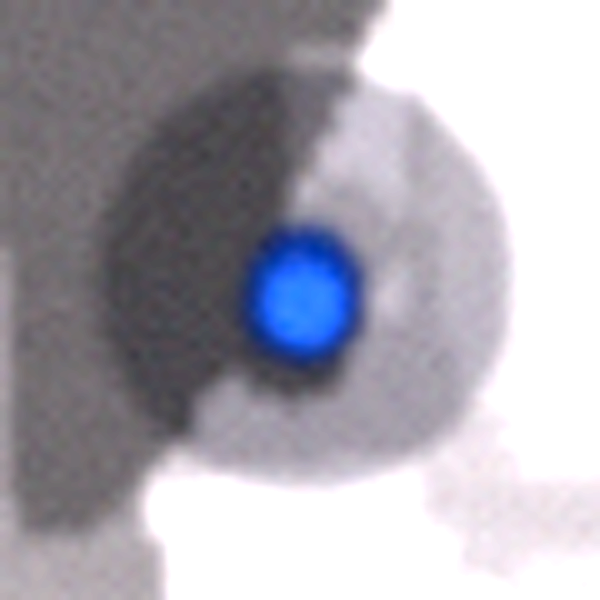

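Run:
```python
from h import *
V=np.load("v4.npy");K=np.array([[284.85177,0,257.26318],[0,284.85177,190.23965],[0,0,1]])
print(onplane(K,V,(257.75,125.35),.0275),onplane(K,V,(258.15,122.85),.003))
# tray corners rim z=.016+.003?: outer corners at ~ (210,55),(326,76),(301,186),(198,170)
c=[onplane(K,V,u,.016)[:2] for u in((210,55),(326,76),(301,186),(198,170))];print(np.round(c,4),np.mean(c,0))
```

```text
[ 0.49736302 -0.16188419  0.0275    ] [ 0.49709593 -0.16139756  0.003     ]
[[ 0.428  -0.2108]
 [ 0.4479 -0.0905]
 [ 0.5688 -0.1106]
 [ 0.5494 -0.2312]] [ 0.49853128 -0.16079305]
```

The three estimates of the post are wrist (.4973,−.1619), side −.161 and top −.1645. Correcting each for the bias it showed on the nut, where the true position is now known from the grip, gives about (.4973,−.1623). I'll move over it and check with the side and top cameras.

Run:
```python
from st import *
P=[.4973,-.1623]
robot.line_to([*P,.15],None,max_speed=.15)
robot.line_to([*P,.088],None,max_speed=.08,until_force=5)
robot.sleep(.2)
s=st("hover")
d=vision.read_camera("side")
cv2.imwrite("pics/s5.png",cv2.convertScaleAbs(cv2.resize(d["img"][130:210,229:309,::-1],(600,600),interpolation=cv2.INTER_CUBIC),alpha=2))
```

```text
hover t 21.22 [ 0.49763 -0.16243  0.08846] 179.99 0.0118 [-0.04 -1.12 -1.1 ] [ 0.055 -0.09   0.002]
```

View pics/s5.png

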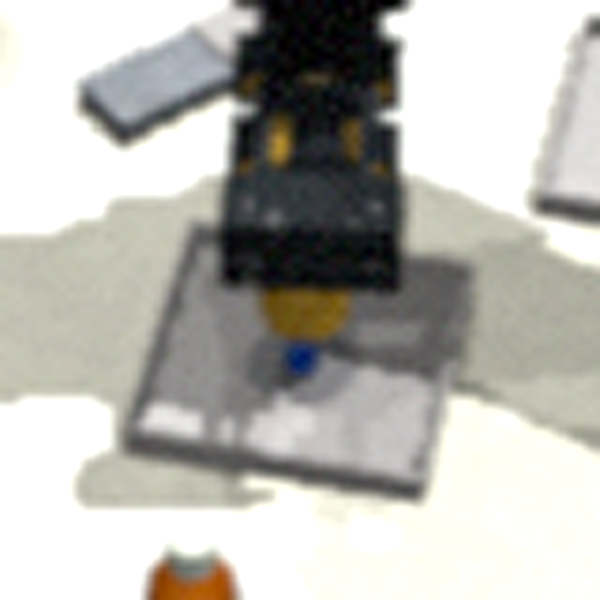

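Run:
```python
from h import *
from bench import robot,vision
d=vision.read_camera("side");K=d["mtx"];V=d["view"]
for p in ([.4976,-.1624,.036],[.4976,-.1624,.065],[.4976,-.1624,.0275],[.4976,-.1624,.003],[.4996,-.1624,.0275],[.4976,-.1604,.0275]):
    q=K@(V@[*p,1])[:3];q=q[:2]/q[2];print(p,((q-[229,130]+.5)*7.5-.5).round(1))
```

```text
[0.4976, -0.1624, 0.036] [308.2 309.2]
[0.4976, -0.1624, 0.065] [310.3 260.7]
[0.4976, -0.1624, 0.0275] [307.6 323. ]
[0.4976, -0.1624, 0.003] [305.9 362.2]
[0.4996, -0.1624, 0.0275] [302.9 322.9]
[0.4976, -0.1604, 0.0275] [307.5 326.4]
```

Run:
```python
from h import *
from bench import robot,vision
d=vision.read_camera("side");K=d["mtx"];V=d["view"]
def sub(img,kind,box):
    u0,v0,u1,v1=box;c=img[v0:v1,u0:u1].astype(float)
    w=(c[...,2]-c[...,0]) if kind=="b" else (c[...,0]-c[...,2])
    w=np.clip(w-12,0,None);
    for r in range(w.shape[0]):
        if w[r].sum()>25: print(kind,v0+r,round((w[r]*np.arange(u0,u1)).sum()/w[r].sum(),2),round(w[r].sum()))
sub(d["img"],"b",(262,172,278,184));sub(d["img"],"y",(255,166,285,177))
print("start");i0=cv2.imread("pics/side0.png")[:,:,::-1];sub(i0,"b",(260,166,280,184))
def pr(p):
    q=K@(V@[*p,1])[:3];return (q[:2]/q[2]).round(2)
for z in(.003,.01,.02,.0275,.036,.05,.06): print(z,pr([.4976,-.1624,z]))
# top start blue centroid
t=vision.read_camera("top");it=cv2.imread("pics/top0.png")[:,:,::-1].astype(float)[205:225,298:320]
w=np.clip(it[...,2]-it[...,0]-12,0,None);g=np.mgrid[205:225,298:320];print("top blue",(w*g[1]).sum()/w.sum(),(w*g[0]).sum()/w.sum())
q=t["mtx"]@(t["view"]@[.4976,-.1624,.018,1])[:3];print(q[:2]/q[2]); q=t["mtx"]@(t["view"]@[.4976,-.1624,.0275,1])[:3];print(q[:2]/q[2])
```

```text
b 176 268.73 66
b 177 268.8 111
b 178 268.62 102
b 179 268.85 48
y 168 270.2 56
y 169 269.9 331
y 170 269.69 359
y 171 269.71 331
y 172 269.68 337
y 173 269.56 297
y 174 269.57 188
start
b 173 268.97 131
b 174 269.0 197
b 175 268.97 139
b 176 268.98 109
b 177 268.88 115
b 178 268.86 106
b 179 269.18 28
0.003 [269.35 177.86]
0.01 [269.42 176.39]
0.02 [269.51 174.26]
0.0275 [269.58 172.64]
0.036 [269.66 170.79]
0.05 [269.79 167.7 ]
0.06 [269.89 165.45]
top blue 308.4465909090909 213.86818181818182
[307.99720307 214.23832321]
[308.29539622 213.8976734 ]
```

Relative to the held nut in the same side view, the post sits about 1 mm further in +x (side 268.95 px against 269.5 px predicted). The mean of all cameras is about (.4981,−.1625). I'll go down there in guarded stages.

Run:
```python
from st import *
P=[.498,-.1625]
robot.line_to([*P,.088],None,max_speed=.03); st("over")
h=robot.line_to([*P,.072],None,max_speed=.03,until_force=4); st(h)
if not h:
    h=robot.line_to([*P,.061],None,max_speed=.03,until_force=4); st(h)
```

```text
over t 21.67 [ 0.49804 -0.16255  0.08802] 180.0 0.012 [-0.22 -0.13 -2.1 ] [ 0.03  -0.113 -0.02 ]
False t 22.35 [ 0.49801 -0.16244  0.07195] -179.99 0.0115 [ 0.57  0.01 -2.11] [ 0.108 -0.15   0.026]
False t 22.87 [ 0.49791 -0.16244  0.06082] -180.0 0.0117 [ 0.28 -0.55 -2.28] [ 0.054 -0.168 -0.009]
```

Run:
```python
from st import *
P=[.498,-.1625]
h=robot.line_to([*P,.0525],None,max_speed=.01,until_force=5); s=st(h)
robot.sleep(.2); s=st("settled")
```

```text
True t 23.46 [ 0.49801 -0.16257  0.05549] 180.0 0.012 [-0.97  0.08  5.88] [0.109 0.015 0.006]
settled t 23.66 [ 0.49799 -0.16257  0.05548] 180.0 0.0115 [-0.47 -0.19  4.53] [ 0.091 -0.04  -0.05 ]
```

Contact came at TCP z 0.0555, just where the floor was expected, with about 7 N. I'll release, rise, and look.

Run:
```python
from st import *
robot.set_gripper(.035); st("open")
print(robot.line_to([.498,-.1625,.11],None,max_speed=.06,until_force=6)); st("up")
robot.line_to([.56,-.1625,.20],None,max_speed=.15); robot.sleep(.2)
s=st("view");d=vision.read_camera("wrist");V=wview(s,d["mount"]);np.save("v6.npy",V);w=d["img"]
cv2.imwrite("pics/w6.png",cv2.convertScaleAbs(np.hstack([cv2.resize(w[70:190,200:320,::-1],(400,400)),cv2.resize(vision.read_camera("side")["img"][140:200,240:300,::-1],(400,400),interpolation=cv2.INTER_CUBIC)]),alpha=1.8))
from fit import *
K=d["mtx"];q=K@(V@[.498,-.1625,.03,1])[:3];q=q[:2]/q[2]
m,o=mask(w,q,40)
r=fit([(K,V,m,o)],[.498,-.1625,.003,np.radians(0)],[0,1,3]);print(r)
```

```text
open t 24.18 [ 0.49712 -0.16244  0.05476] 179.99 0.0354 [ 0.2  -0.03  0.35] [ 0.069 -0.145  0.017]
False
up t 25.25 [ 0.49768 -0.16245  0.10967] 180.0 0.0348 [ 0.64  0.95 -0.35] [ 0.009 -0.182 -0.009]
view t 26.32 [ 0.5592  -0.16249  0.19923] 179.99 0.0351 [-0.27  0.1   0.7 ] [ 0.048 -0.196 -0.049]
(array([ 0.49843321, -0.1624981 ,  0.003     , -0.00067569]), np.float64(0.033188294514119955))
```

View pics/w6.png

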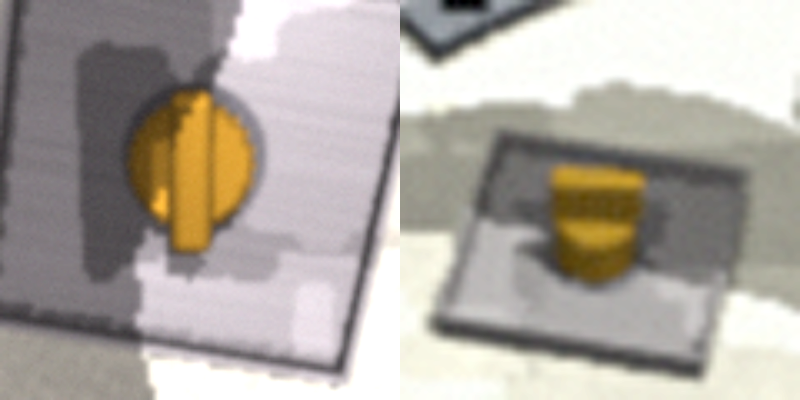

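The pictures show the nut standing upright in the middle of the disc. The model fit with its underside on the floor leaves only a 3 % mismatch. The gripper is clear, so I'll hand the job in.

Run:
```python
from st import *
st("end"); robot.job_done()
```

```text
end t 26.43 [ 0.55953 -0.16256  0.19955] 179.99 0.0353 [ 0.54 -0.92 -1.3 ] [ 0.05  -0.149  0.029]
the job is handed in; nothing more can be done
```

The wing nut is off the mill and parked upright over the blue post in the left-most tray. I handed the job in at about 26 s.

- **Unscrewing:** I turned the nut clockwise, following the thread's climb, and tested with a lift of a few tenths of a millimetre at each stop. It still held at 26°, 40° and 54°, and was free at 68°. The lift tests pulled about 8–10 N while the thread held, which is more than the 4–6 N I set as the stop but well under the 25 N limit.
- **Parking:** I carried the nut over the post and lowered it with a force guard. It touched down where the tray floor was expected, with about 7 N. I then released it and backed away.
- **Last checks:** A model fit to the wrist image puts the nut at (0.4984, −0.1625), with only 3% mismatch to an upright nut standing on the floor. The side view also shows it upright.
- **Disagreements:** The cameras disagreed on the post's position by about 1–2 mm, so I used a weighted middle value. The nut went over the post without measurable side force.
- **Not checked:** I did not measure the bystanders again at the end, but the forces I read while moving showed no sign of contact with any of them.

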